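# Snap the carrying handle onto the tube carrier

## Task

Fit the loose handle to the steel tube carrier so that it can be carried: squeeze the handle's two spring tabs flush while you slide its square bar into the carrier's square neck, then push it home until both tabs spring out through the neck's side windows and lock. The carrier is loaded with samples, so push gently throughout, only a little harder than the springs need, and leave the other things on the bench where they are.

Things in the scene. Friction and masses are not known exactly. Their poses are not given: they have to be found in the camera images.
- carrier: Fixed steel tube carrier, 144 mm high, with a rack of purple-capped tubes (70 mm wide, 128 mm long, 66 to 194 mm along its own +y). A square neck comes out of it towards -y, open at its mouth; +y is the way in, z up. Origin on the bench below the mouth if the neck were fully in; each time the neck is pulled out and clamped by 0 to 30 mm, so the mouth lies at y = 0 to -30 mm.
- neck_root (a point): Point on the axis of the neck's bore, 66 mm in from the carrier's origin, 17 mm above the bench. Neck: 30 mm square outside, bore 25 mm square, walls 2.5 mm, closed 84 mm in from its mouth, underside 2 mm above the bench; a window 20 mm long, 14 mm high in each side wall, 36 to 56 mm in from the mouth. More than 25 N on carrier or neck is too much.
- handle: Loose handle, 0.18 kg, 182 mm long, lying along its own y axis, +y to its nose: 22 mm square steel bar, then a 34 mm square collar 6 mm thick, then a black grip 28 mm wide, 34 mm high, 100 mm long. Collar and grip rest on the bench, so the bar lies level at the neck's height and can be slid in along the bench. Origin on the bench below the middle between the tabs.
- tabs_mid (a point): On the bar's axis midway between the tabs, 17 mm up (bar from 6 to 28 mm). The nose, tapered over its last 10 mm, ends 30 mm ahead (+y); the collar's front is 46 mm behind, the grip 52 to 152 mm. Home, the collar meets the mouth and this point is 46 mm in; tabs pop out from 44 mm. Sliding takes 5 N, the last 10 mm up to 10 N against a spring pad, which may return a locked handle 2 mm.
- tab_left (a joint): Spring tab on the bar's -x side, 16 mm along the bar, 10 mm high, square shoulders: 0 = fully out (5 mm proud; 32 mm over both tabs), 0.005 m = flush, 0.0035 m under the neck's wall. 3 N squeezes it flush. Pressed on its rear half only, its front half can enter the mouth; it stays in once the wall covers part of it.
- tab_right (a joint): The like tab on the bar's +x side.
- cell_counter: Bystander: dark tally counter with five keys, 62 x 150 x 37 mm; origin under its centre.
- lysing_bottle: Bystander: clear bottle with a black cap and a white label, 54 mm across, 105 mm high; origin under its centre.
- petri_dish: Bystander: clear round dish, 78 mm across, 15 mm high; origin under its centre.
- forceps: Bystander: steel forceps lying flat, 140 mm long, 16 mm wide, 9 mm high; origin under the middle.

How it is judged:
On the way:
1. The bar is in the neck with both tabs squeezed in (y of tabs_mid in the frame of carrier between -0.022 and 0.043 m and x of tabs_mid in the frame of carrier between -0.003 and 0.003 m and z of tabs_mid in the frame of carrier between 0.013 and 0.021 m and value of joint each of tab_left, tab_right above 0.0025 m), for 0.1 s.
At the end, for the whole second after the job is handed in: The handle's bar is home in the neck (tabs' middle 10 to 48 mm in from the carrier's origin, within 3 mm sideways and 4 mm in height of the bore's axis), both tabs have sprung out through the windows (each less than 1.5 mm from fully out), and the handle is at rest (y of tabs_mid in the frame of carrier between 0.01 and 0.048 m and x of tabs_mid in the frame of carrier between -0.003 and 0.003 m and z of tabs_mid in the frame of carrier between 0.013 and 0.021 m and value of joint each of tab_left, tab_right below 0.0015 m and linear speed of handle below 0.01 m/s); the robot touches nothing.
It fails at once if The carrier was pressed with more than 25 N, by the handle or the robot (contact force between carrier and anything else above 25 N).
It fails at once if The cell counter was shifted by more than 15 mm (distance of cell_counter from where it was at the start of the episode above 0.015 m).
It fails at once if The lysing bottle was shifted by more than 15 mm (distance of lysing_bottle from where it was at the start of the episode above 0.015 m).
It fails at once if The petri dish was shifted by more than 15 mm (distance of petri_dish from where it was at the start of the episode above 0.015 m).
It fails at once if The forceps was shifted by more than 15 mm (distance of forceps from where it was at the start of the episode above 0.015 m).
It also fails if it takes over 58 s, if anything falls off the work surface, if the arm or the gripper's body presses on something with over 40 N, if the wrist force passes 120 N, or if a joint passes its speed limit or range.

## Robot

A 6-joint arm with a two-finger parallel gripper is mounted at the origin on a cart in front of the work surface, level with it; the furniture and walls round the work are solid. World frame = base frame: x ahead of the robot, y to its left, z up, the work surface at z = 0. Lengths are in m, angles in rad, forces in N, time in s.
With the tool pointing down it reaches from about 0.35 to 0.975 m from the base axis. Payload 4.9 kg.
Tool frame: the origin (TCP) lies between the finger pads; the fingertips stand 22 mm ahead of it and the grasp point (between the pads) lies 3 mm ahead of it; z points along the fingers, y is the line along which they close (so a half turn about z gives the same grasp; the last joint's range is limited). The gripper opens to 85 mm and grips with 20 to 120 N. Pads are 22 mm wide; open, the fingers measure 114 mm over their backs; the gripper's body (76 mm by 85 mm) begins 54 mm behind the grasp point. The pads swing forward as they close: fully open they stand 13 mm farther back than shut.
Start: joints at [1.022, 0.053, 1.613, -0, 1.476, -0.119], TCP at [0.26, 0.568, 0.253] pointing down, gripper open.
Joint ranges: [-3.01, 3.01], [-1.01, 2.22], [0.06, 2.58], [-1.02, 4.17], [0.09, 2.62], [-3.14, 3.14]. Speed limits (rad/s): [2.57, 2.57, 3.14, 3.14, 3.14, 3.14].

## Interface

Orientations are given as a unit quaternion [w, x, y, z].
In Python, from plant import state, grab_frame, get_calibration, job_done, recognise, regions_of gives the robot as it stands.
- The arm moves only by the tool apply_moves, never from a script. Its argument "targets" is a list of rows, each an object with "translation": the shift along the tool's x, y, z normalised to -1 to 1, where 1 is 100 mm, a list of three; "twist": the turn about the tool's z normalised to -1 to 1, where 1 is 0.1 rad; "hand": the opening, from 0 (shut) to 1 (fully open). A call has 1 to 8 rows; each row shifts and turns the commanded pose from where the row before left it, along the tool's axes as they then stand; what a row does not reach is not made up. A row lasts 1/10 s, in which the tool goes at most 50 mm and 8.59 degrees, less where a joint would pass 70% of its speed; a pose out of reach is approached as far as the arm can. A call with a number of a shift or a turn outside -1 to 1 is refused whole. A call with a gripper value outside its range is refused whole. The fingers move at their own pace and stop on an object; the grip force is fixed at half the most. Time passes only in rows, so rows that do not move let the fingers close. It gives the time, the measured TCP pose, the force, the opening and the grip force at its end, in the units of the state.
- state(): the state, without advancing time (a new reading comes with each control period).
- grab_frame(name): name is "side" or "top" or "wrist"; returns the picture (420x560x3 uint8, red, green, blue); there is no depth.
- get_calibration(name): a dict with "camera_matrix" (3x3 intrinsics, pixels), "pose" (4x4, takes a point from camera to world coordinates). Camera axes: x right, y up, looking along -z (the intrinsics and any distortion apply to the point x, -y, -z); pixel columns grow to the right and rows downward; lengths in m; the calibration is good to about 2 mm. A picture is of the moment at which its call begins: read the wrist's pose just before it. get_calibration takes no time and is no camera call; for the wrist camera it gives the pose at the moment of the call.
- job_done(): hands the job in; it is judged then, once.
Trained networks look in the newest picture that a camera, given by its name, has taken for a name from the list of things; names that differ only in an ending like _2 or _b are one class to them, and where a whole thing is asked for, a point or a joint stands for the part that bears it (a point fixed in the world has none). Each returns a list of dicts, best first, with "score" (0 to 1); they miss things now and then, are a little off and sometimes report something else, mostly with a low value. They report only what shows in the picture. A call takes as long as a camera call.
- recognise(camera, query): "point" ([x, y, z] in m, in world coordinates, good to about 4 mm: the middle of the surface that is visible of it).
- regions_of(camera, query): "pixels" (420x560 bool, what is visible of it).
The state is a dict: "time": time; "joint_pos": joint angles; "joint_vel": joint speeds; "joint_efforts": joint torques, N m; "tool_pos": TCP position; "tool_rot": TCP orientation; "contact_force": force on the tool from outside, world axes, zero at the start; "ft_torque": the same for the moment, N m; "gripper_width": opening from 0.0 (shut) to 1.0 (fully open); "grasp_force": force on a finger pad.
Only numpy, scipy, OpenCV 4.12 (cv2) and the standard library are available. Lean on these libraries where they do the work, as an engineer would, in place of code of your own. Each camera call takes 0.05 s, during which the arm holds its last target. There are 200 camera calls.

## Working session

There is one attempt and no reset: what is moved stays moved. The work goes in short steps, Python scripts to look and compute and a tool call to move; the robot and the scene stay as the last step left them, time stands still between calls to the robot, and variables do not carry over. Pictures are saved under pics/ and viewed, at most 10 in all, crops included, and the job is handed in when it is done.

Besides the shell and the picture viewer there is one more tool, called after "Call:" as name([rows], argument=value, ...), one row to a line, values as JSON. apply_moves: Moves the arm, as the interface text tells. Its arguments: {"type":"object","properties":{"targets":{"type":"array"}},"required":["targets"]}

```bash
mkdir -p pics; ls
cat > h.py <<'E'
import numpy as np, cv2
from plant import *
def snap(n,f):
    im=grab_frame(n); cv2.imwrite('pics/'+f,im[:,:,::-1]); return im
def ray(cal,px):
    K=np.array(cal['camera_matrix']);P=np.array(cal['pose'])
    d=np.linalg.solve(K,[px[0],px[1],1.]);d=P[:3,:3]@np.array([d[0],-d[1],-d[2]])
    return P[:3,3],d
def onz(cal,px,z):
    o,d=ray(cal,px);return o+d*(z-o[2])/d[2]
def proj(cal,p):
    K=np.array(cal['camera_matrix']);P=np.array(cal['pose'])
    c=P[:3,:3].T@(np.array(p)-P[:3,3]);v=K@np.array([c[0],-c[1],-c[2]]);return v[:2]/v[2]
E
python3 - <<'E'
from h import *
s=state();print(s)
a=snap('top','t0.png');b=snap('side','s0.png')
cv2.imwrite('pics/a.png',np.vstack([a,b])[:,:,::-1][:, :])
for n in('top','side'):
    c=get_calibration(n);print(n,np.round(c['pose'],3).tolist(),np.round(c['camera_matrix'],1).tolist(), [k for k in c])
    for q in('handle','carrier','neck_root','tab_left','tab_right','cell_counter','lysing_bottle','petri_dish','forceps'):
        try: print(n,q,[(np.round(r['point'],3).tolist(),round(r['score'],2)) for r in recognise(n,q)[:2]])
        except Exception as e: print(q,e)
E
```

```text
pics
{'time': 0.0, 'joint_pos': array([ 1.02198153e+00,  5.33675250e-02,  1.61426497e+00, -2.08476297e-05,
        1.47598842e+00, -1.18995269e-01]), 'joint_vel': array([ 0.0009331 , -0.00022002, -0.00018206, -0.0016544 ,  0.00100615,
       -0.00259049]), 'joint_efforts': array([-4.65960093e-04, -3.93679333e+01, -3.70178461e+01, -6.40105850e-05,
        6.89520588e-03,  1.00710889e-05]), 'tool_pos': array([0.26014736, 0.56766539, 0.25207369]), 'tool_rot': array([-3.22562935e-04,  2.13258183e-01,  9.76995352e-01, -9.61520181e-04]), 'contact_force': array([ 0.95581839, -0.07438007, -0.05835411]), 'ft_torque': array([-0.02760383, -0.00604824,  0.02858415]), 'grasp_force': 0.0, 'gripper_width': 1.0047969569810153}
top [[0.022, 0.999, -0.042, 0.454], [-0.999, 0.021, -0.026, 0.045], [-0.025, 0.042, 0.999, 1.141], [0.0, 0.0, 0.0, 1.0]] [[435.7, 0.0, 282.2], [0.0, 435.7, 205.6], [0.0, 0.0, 1.0]] ['camera_matrix', 'pose']
top handle [([0.479, 0.152, 0.034], 0.63)]
top carrier [([0.444, 0.473, 0.091], 0.6), ([0.455, -0.315, 0.012], 0.59)]
top neck_root [([0.442, 0.474, 0.094], 0.58)]
top tab_left []
top tab_right []
top cell_counter [([0.497, -0.164, 0.028], 0.71)]
top lysing_bottle [([0.567, -0.026, 0.08], 0.51)]
top petri_dish [([0.455, -0.316, 0.011], 0.67)]
top forceps [([0.533, -0.335, 0.011], 0.48)]
side [[0.947, 0.156, -0.281, 0.142], [-0.321, 0.444, -0.836, -1.008], [-0.006, 0.882, 0.471, 0.672], [0.0, 0.0, 0.0, 1.0]] [[467.3, 0.0, 275.9], [0.0, 467.3, 214.3], [0.0, 0.0, 1.0]] ['camera_matrix', 'pose']
side handle [([0.467, 0.128, 0.026], 0.81)]
side carrier [([0.437, 0.467, 0.059], 0.62)]
side neck_root [([0.433, 0.466, 0.062], 0.8), ([0.456, -0.31, 0.005], 0.16)]
side tab_left []
side tab_right []
side cell_counter [([0.489, -0.188, 0.024], 0.95)]
side lysing_bottle [([0.558, -0.045, 0.051], 0.68)]
side petri_dish [([0.453, -0.312, 0.007], 0.94)]
side forceps [([0.528, -0.338, 0.007], 0.57)]
```

View pics/t0.png

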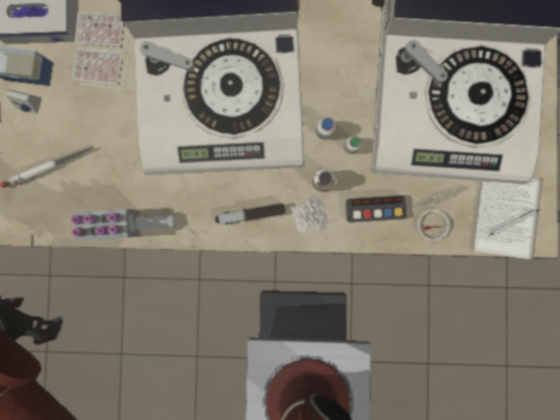

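View pics/s0.png

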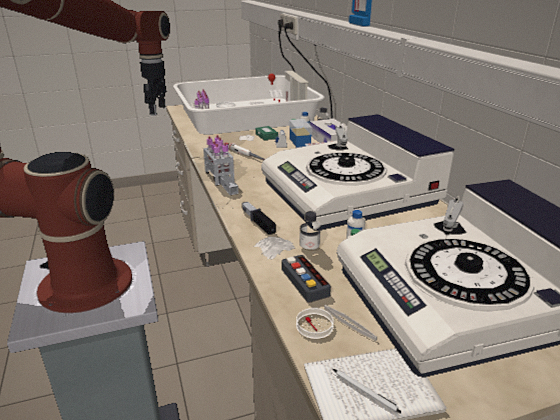

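The top view shows the carrier at about (100,223) with its neck pointing right to about (173,222). The handle lies from its nose at (217,217) to its tail at (288,210), so they are nearly in line. The side view agrees.

Run:
```python
from h import *
from scipy.spatial.transform import Rotation as R
c=get_calibration('top')
for p in [(217,217),(288,210),(173,222),(128,223)]: print(p,onz(c,p,.03).round(3))
s=state();w=get_calibration('wrist');q=s['tool_rot'];T=R.from_quat([*q[1:],q[0]]).as_matrix()
P=np.array(w['pose']);print(T.round(3),(T.T@(P[:3,3]-s['tool_pos'])).round(3),(T.T@P[:3,:3]).round(3),w['camera_matrix'])
```

```text
(217, 217) [0.467 0.241 0.03 ]
(288, 210) [0.489 0.059 0.03 ]
(173, 222) [0.452 0.354 0.03 ]
(128, 223) [0.447 0.47  0.03 ]
[[-0.909  0.417  0.   ]
 [ 0.417  0.909  0.   ]
 [ 0.     0.    -1.   ]] [ 0.074  0.001 -0.121] [[-0.001  0.956  0.293]
 [ 1.     0.001  0.   ]
 [ 0.     0.293 -0.956]] [[377.92597764   0.         278.18959778]
 [  0.         377.92597764 210.31269166]
 [  0.           0.           1.        ]]
```

Call:
apply_moves([
  {"translation": [-0.38, -0.22, -0.06], "twist": 0, "hand": 1},
  {"translation": [-0.38, -0.22, -0.06], "twist": 0, "hand": 1},
  {"translation": [-0.38, -0.22, -0.06], "twist": 0, "hand": 1},
  {"translation": [-0.38, -0.22, -0.06], "twist": 0, "hand": 1},
  {"translation": [-0.38, -0.22, -0.06], "twist": 0, "hand": 1},
  {"translation": [-0.38, -0.22, -0.06], "twist": 0, "hand": 1},
  {"translation": [-0.38, -0.22, -0.06], "twist": 0, "hand": 1},
  {"translation": [-0.38, -0.22, -0.06], "twist": 0, "hand": 1},
])

```text
time: 1.8
tool_pos: [0.4642, 0.2799, 0.3018]
tool_rot: [0.0, 0.213, 0.977, 0.0]
contact_force: [0.5, 0.5, 0.6]
gripper_width: 0.998
grasp_force: 0.0
```

Call:
apply_moves([
  {"translation": [0, 0, 0], "twist": -1, "hand": 1},
  {"translation": [0, 0, 0], "twist": -1, "hand": 1},
  {"translation": [0, 0, 0], "twist": -1, "hand": 1},
  {"translation": [0, 0, 0], "twist": -1, "hand": 1},
  {"translation": [0, 0, 0], "twist": -1, "hand": 1},
  {"translation": [0, 0, 0], "twist": -1, "hand": 1},
  {"translation": [0, 0, 0], "twist": -1, "hand": 1},
  {"translation": [0, 0, 0], "twist": -1, "hand": 1},
])

```text
time: 2.6
tool_pos: [0.4634, 0.2815, 0.3014]
tool_rot: [0.0, -0.186, 0.983, 0.0]
contact_force: [0.2, 0.1, -0.1]
gripper_width: 1.001
grasp_force: 0.0
```

Call:
apply_moves([
  {"translation": [0, 0, 0], "twist": -1, "hand": 1},
  {"translation": [0, 0, 0], "twist": -1, "hand": 1},
  {"translation": [0, 0, 0], "twist": -1, "hand": 1},
  {"translation": [0, 0, 0], "twist": -1, "hand": 1},
  {"translation": [0, 0, 0], "twist": -1, "hand": 1},
  {"translation": [0, 0, 0], "twist": -1, "hand": 1},
  {"translation": [0, 0, 0], "twist": -1, "hand": 1},
  {"translation": [0, 0, 0], "twist": -1, "hand": 1},
])

```text
time: 3.4
tool_pos: [0.4634, 0.2815, 0.3014]
tool_rot: [0.0, -0.554, 0.833, -0.0]
contact_force: [-0.8, -0.3, -0.1]
gripper_width: 1.004
grasp_force: 0.0
```

Call:
apply_moves([
  {"translation": [0, 0, 0], "twist": -1, "hand": 1},
  {"translation": [0, 0, 0], "twist": -1, "hand": 1},
  {"translation": [0, 0, 0], "twist": -1, "hand": 1},
  {"translation": [0, 0, 0], "twist": -1, "hand": 1},
  {"translation": [0, 0, 0], "twist": -1, "hand": 1},
  {"translation": [0, 0, 0], "twist": 0, "hand": 1},
  {"translation": [0, 0, 0], "twist": 0, "hand": 1},
])

```text
time: 4.1
tool_pos: [0.4634, 0.2815, 0.3014]
tool_rot: [-0.0, 0.741, -0.672, 0.0]
contact_force: [-0.1, 1.3, 0.3]
gripper_width: 0.998
grasp_force: 0.0
```

Run:
```python
from h import *
s=state();print(s['time'],s['tool_pos'],s['joint_pos'])
snap('wrist','w1.png')
for q in('handle','carrier','tab_left','tab_right'):
    print(q,[(np.round(r['point'],3).tolist(),round(r['score'],2)) for r in recognise('wrist',q)[:2]])
import json
c=get_calibration('wrist');json.dump({k:np.array(v).tolist() for k,v in c.items()},open('w1.json','w'))
```

```text
4.1 [0.46342215 0.28148644 0.30138715] [ 4.08587576e-01 -1.70232410e-01  1.74701522e+00 -3.34319067e-05
  1.56467847e+00 -2.83038645e+00]
handle [([0.468, 0.172, 0.032], 0.66)]
carrier [([0.446, 0.453, 0.067], 0.92)]
tab_left [([0.452, 0.217, 0.023], 0.56)]
tab_right [([0.479, 0.222, 0.026], 0.61)]
```

View pics/w1.png

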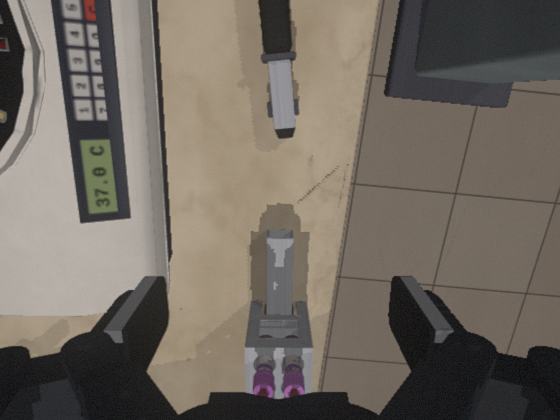

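The bar's nose is at (285,133), the tabs are at about (268,106) and (297,103), and the collar front is at (281,60). The neck mouth is at about (281,231), and the neck meets the carrier near (280,305). I'll enlarge that strip to get accurate edges.

Run:
```python
from h import *
im=cv2.imread('pics/w1.png')
a=cv2.resize(im[45:145,245:325],None,fx=5,fy=5,interpolation=cv2.INTER_CUBIC)
b=cv2.resize(im[215:315,240:320],None,fx=5,fy=5,interpolation=cv2.INTER_CUBIC)
cv2.imwrite('pics/z1.png',np.hstack([a,b[:, :395]]))
```

```text
(no output)
```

View pics/z1.png

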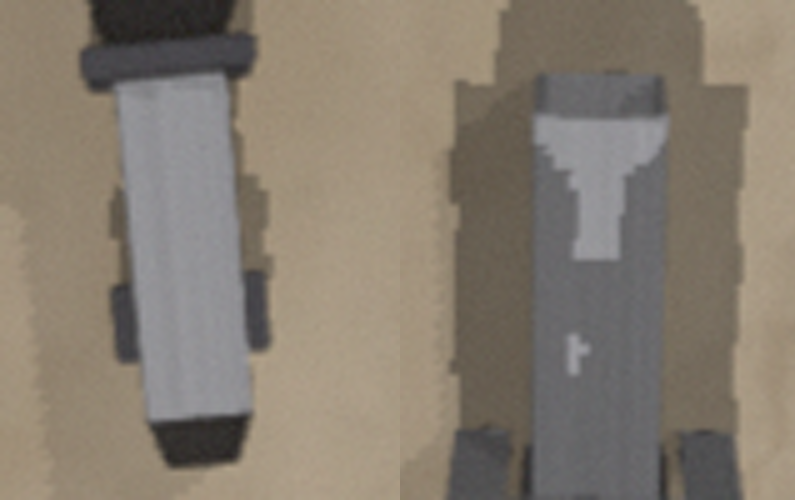

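```bash
cat > m1.py <<'E'
from h import *
import json
c=json.load(open('w1.json'))
A=lambda x,y:(245+x/5-.4,45+y/5-.4); B=lambda x,y:(240+(x-400)/5-.4,215+y/5-.4)
pr=lambda n,p:print(n,p.round(4))
b0=onz(c,A(174,90),.028);b1=onz(c,A(199,412),.028);t=onz(c,A(191,316),.022)
pr('b0',b0);pr('b1(+20)',b1);pr('tabs',t)
d=(b1-b0)/np.linalg.norm(b1-b0);pr('dir',d);print('angle from +y deg',np.degrees(np.arctan2(-d[0],d[1])), 'bar len',np.linalg.norm(b1-b0))
pr('tabsmid by b1',b1-.02*d)
m0=onz(c,B(600,118),.032);m1=onz(c,B(596,490),.032);pr('mouth',m0);pr('m1',m1)
e=(m1-m0)/np.linalg.norm(m1-m0);print(np.degrees(np.arctan2(-e[0],e[1])))
for n,a,b_,z in(('barw',A(118,90),A(230,90),.028),('neckw',B(535,118),B(665,118),.032)):print(n,np.linalg.norm(onz(c,a,z)-onz(c,b_,z)))
pr('mouth bottom',onz(c,B(602,75),.002))
E
python3 m1.py
python3 - <<'E'
from h import *
# carrier rear / heading from top-view mask
for n,z in(('top',.14),):
    snap(n,'t1.png');r=regions_of(n,'carrier')
    for k in r[:1]:
        ys,xs=np.nonzero(k['pixels']);c=get_calibration(n)
        rc=cv2.minAreaRect(np.c_[xs,ys].astype(np.float32));print(k['score'],rc)
E
```

```text
b0 [0.474  0.1774 0.028 ]
b1(+20) [0.4629 0.2381 0.028 ]
tabs [0.4663 0.2196 0.022 ]
dir [-0.181   0.9835  0.    ]
angle from +y deg 10.425751808475004 bar len 0.0617104552757952
tabsmid by b1 [0.4665 0.2184 0.028 ]
mouth [0.4559 0.3579 0.032 ]
m1 [0.4475 0.4511 0.032 ]
5.107952165973926
barw 0.02183682737075013
neckw 0.028707474697885323
mouth bottom [0.4553 0.3586 0.002 ]
```

Call:
apply_moves([
  {"translation": [0, 0, 0], "twist": -0.84, "hand": 1},
  {"translation": [0.36, 0.04, 0.3], "twist": 0, "hand": 1},
  {"translation": [0.37, 0.04, 0.3], "twist": 0, "hand": 1},
  {"translation": [0, 0, 0.4], "twist": 0, "hand": 1},
  {"translation": [0, 0, 0.4], "twist": 0, "hand": 1},
  {"translation": [0, 0, 0.4], "twist": 0, "hand": 1},
  {"translation": [0, 0, 0], "twist": 0, "hand": 1},
  {"translation": [0, 0, 0], "twist": 0, "hand": 1},
])

```text
time: 5.25
tool_pos: [0.4688, 0.2082, 0.1215]
tool_rot: [0.0, 0.769, -0.639, -0.0]
contact_force: [0.5, 0.2, 0.8]
gripper_width: 1.003
grasp_force: 0.0
```

Run:
```python
from h import *
import json
im=snap('wrist','w2.png');s=state();print(s['tool_pos'])
c=get_calibration('wrist');json.dump({k:np.array(v).tolist() for k,v in c.items()},open('w2.json','w'))
t=[(.4665,.219,.028),(.4685,.2082,.028)]
for p in t: print(proj(c,p))
```

```text
[0.47006246 0.20865287 0.12333136]
[283.38774357 240.07136134]
[283.45461744 223.10079506]
```

View pics/w2.png

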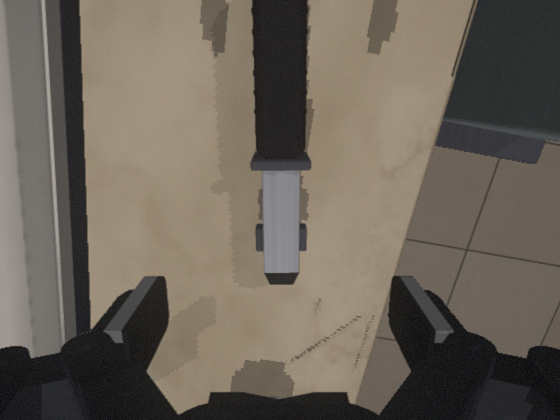

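The bar stands vertical in the picture, with its edges at columns 263 and 299. The tabs are centred near (281.5,237), the collar front is at row 170 and the taper starts at row 272.

Run:
```python
from h import *
import json
from scipy.spatial.transform import Rotation as R
c=json.load(open('w2.json'));s=state();q=s['tool_rot'];T=R.from_quat([*q[1:],q[0]]).as_matrix()
print(s['tool_pos'])
for n,p,z in(('tabs',(281.5,237),.021),('taper',(281.5,272),.028),('collar',(281,170),.028),('tabL',(281.5,224),.02),('tabR',(281.5,250),.02)):
    w=onz(c,p,z);print(n,w.round(4),(T.T@(w-np.array([.4688,.2082,.1215]))).round(4))
```

```text
[0.47006246 0.20865287 0.12333136]
tabs [0.4675 0.2199 0.021 ] [-0.0117 -0.0006  0.1005]
taper [0.4637 0.2404 0.028 ] [-0.0325 -0.0006  0.0935]
collar [0.4759 0.1765 0.028 ] [ 0.0325 -0.001   0.0935]
tabL [0.469  0.2117 0.02  ] [-0.0034 -0.0006  0.1015]
tabR [0.4658 0.229  0.02  ] [-0.021  -0.0005  0.1015]
```

Call:
apply_moves([
  {"translation": [-0.015, -0.007, 0.3], "twist": 0, "hand": 1},
  {"translation": [0, 0, 0.3], "twist": 0, "hand": 1},
  {"translation": [0, 0, 0.25], "twist": 0, "hand": 1},
  {"translation": [0, 0, 0.1], "twist": 0, "hand": 1},
  {"translation": [0, 0, 0], "twist": 0, "hand": 0.5},
  {"translation": [0, 0, 0], "twist": 0, "hand": 0.4},
  {"translation": [0, 0, 0], "twist": 0, "hand": 0.4},
  {"translation": [0, 0, 0], "twist": 0, "hand": 0.4},
])

```text
time: 6.1
tool_pos: [0.4705, 0.2102, 0.028]
tool_rot: [-0.001, 0.769, -0.639, 0.001]
contact_force: [0.4, -0.5, -0.9]
gripper_width: 0.403
grasp_force: 0.0
```

Call:
apply_moves([
  {"translation": [0, 0, 0], "twist": 0, "hand": 0.3},
  {"translation": [0, 0, 0], "twist": 0, "hand": 0.2},
  {"translation": [0, 0, 0], "twist": 0, "hand": 0.1},
  {"translation": [0, 0, 0], "twist": 0, "hand": 0},
  {"translation": [0, 0, 0], "twist": 0, "hand": 0},
  {"translation": [0, 0, 0], "twist": 0, "hand": 0},
])

```text
time: 6.7
tool_pos: [0.4701, 0.2102, 0.0274]
tool_rot: [-0.001, 0.769, -0.639, 0.0]
contact_force: [-1.1, 1.3, 5.9]
gripper_width: 0.245
grasp_force: 61.2
```

Run:
```python
from h import *
import json
im=snap('wrist','w3.png');s=state();print(s['tool_pos'],s['tool_rot'],s['contact_force'],s['gripper_width'],s['grasp_force'])
c=get_calibration('wrist');json.dump({k:np.array(v).tolist() for k,v in c.items()},open('w3.json','w'))
```

```text
[0.47005527 0.2101989  0.02733462] [-6.73299195e-04  7.68898953e-01 -6.39369869e-01  3.42384400e-04] [-1.10787092  0.51422608  5.9887999 ] 0.24518503092732888 61.222287230193615
```

View pics/w3.png

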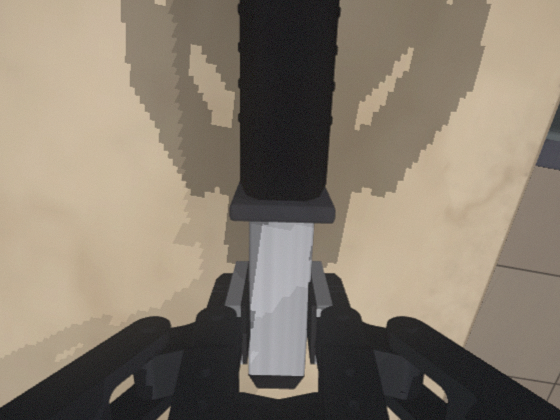

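Gripped: 61 N, tabs between the pads, nose visible at (277,380). I'll refine the neck and bar axes offline from the first wrist picture.

Run:
```python
from h import *
import json
from scipy.spatial.transform import Rotation as R
im=cv2.imread('pics/w1.png').astype(float).sum(2);c=json.load(open('w1.json'))
g=np.abs(cv2.Sobel(im,cv2.CV_64F,1,0,ksize=3))
def edge(x0,r0,x1,r1):
    P=[]
    for r in range(int(r0),int(r1)+1):
        x=x0+(x1-x0)*(r-r0)/(r1-r0);k=np.arange(round(x)-3,round(x)+4);w=g[r,k]
        j=w.argmax()
        if 0<j<6:
            a,b,d=w[j-1:j+2];P.append((r,k[j]+.5*(a-d)/(a-2*b+d)))
    P=np.array(P)
    for _ in range(3):
        f=np.polyfit(P[:,0],P[:,1],1);e=P[:,1]-np.polyval(f,P[:,0]);P=P[abs(e)<max(.5,2*e.std())]
    print('fit n',len(P),'rms',e.std().round(2),f.round(3));return f
def axis(L,Rr,r0,r1,z):
    fl,fr=edge(*L),edge(*Rr)
    pt=lambda r:(onz(c,(np.polyval(fl,r),r),z)+onz(c,(np.polyval(fr,r),r),z))/2
    a,b=pt(r0),pt(r1);d=(b-a)/np.linalg.norm(b-a)
    w=np.linalg.norm(onz(c,(np.polyval(fl,r0),r0),z)-onz(c,(np.polyval(fr,r0),r0),z))
    print(a.round(4),b.round(4),'deg',np.degrees(np.arctan2(-d[0],d[1])).round(2),'w',w.round(4));return a,d
A=lambda x,y:(245+x/5-.4,45+y/5-.4); B=lambda x,y:(240+(x-400)/5-.4,215+y/5-.4)
E2=lambda F,a,b:(*F(*a),*F(*b))
axis(E2(A,(118,90),(148,405)),E2(A,(230,90),(250,405)),63,126,.028)
a,d=axis(E2(B,(535,125),(530,430)),E2(B,(666,125),(662,430)),239,300,.032)
# in-hand: nose taper start, collar in w3
c3=json.load(open('w3.json'));s=state();q=s['tool_rot'];T=R.from_quat([*q[1:],q[0]]).as_matrix()
for n,p,z in(('taper',(276.5,375),.028),('collar',(281,222),.028)):
    w=onz(c3,p,z);print(n,w.round(4),(T.T@(w-s['tool_pos'])).round(4))
```

```text
fit n 55 rms 0.21 [8.40000e-02 2.62917e+02]
fit n 54 rms 0.26 [9.50000e-02 2.83503e+02]
[0.4745 0.1778 0.028 ] [0.4629 0.2371 0.028 ] deg 11.12 w 0.0207
fit n 59 rms 0.17 [-4.00000e-03  2.67548e+02]
fit n 57 rms 1.22 [-3.20000e-02  3.01118e+02]
[0.4553 0.3588 0.032 ] [0.449  0.4345 0.032 ] deg 4.74 w 0.0295
taper [0.4667 0.2387 0.028 ] [-0.0287 -0.0019 -0.0007]
collar [0.4764 0.1776 0.028 ] [ 0.0332 -0.0003 -0.0007]
```

Run:
```python
from h import *
im=cv2.imread('pics/w3.png');cv2.imwrite('pics/z3.png',cv2.resize(im[200:400,200:360],None,fx=3,fy=3,interpolation=cv2.INTER_CUBIC))
```

```text
(no output)
```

View pics/z3.png

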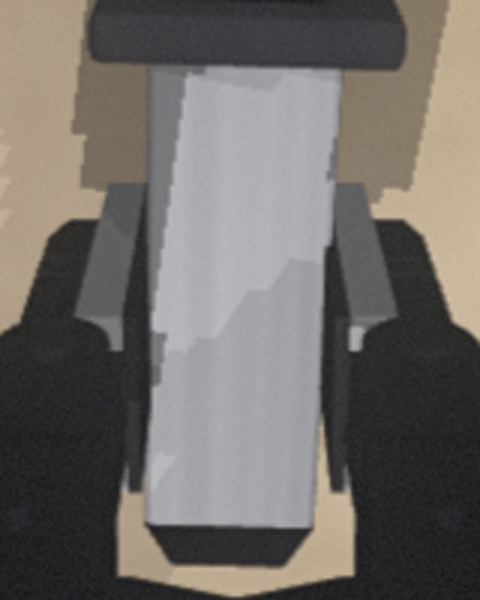

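In the crop, the bar's centre runs from (244,70) to (230,525), so its nose is yawed about 1.6° to the left relative to the pads. I'll allow for that when aligning with the neck.

Call:
apply_moves([
  {"translation": [0, 0, -0.005], "twist": 0.36, "hand": 0},
  {"translation": [0, 0, 0], "twist": 0.36, "hand": 0},
  {"translation": [-0.2, -0.006, 0], "twist": 0, "hand": 0},
  {"translation": [-0.2, -0.006, 0], "twist": 0, "hand": 0},
  {"translation": [-0.2, -0.006, 0], "twist": 0, "hand": 0},
  {"translation": [-0.2, -0.006, 0], "twist": 0, "hand": 0},
  {"translation": [-0.214, -0.006, 0], "twist": 0, "hand": 0},
  {"translation": [0, 0, 0], "twist": 0, "hand": 0},
])

```text
time: 7.55
tool_pos: [0.4614, 0.313, 0.0275]
tool_rot: [-0.001, 0.746, -0.666, -0.0]
contact_force: [-0.7, 2.3, 4.0]
gripper_width: 0.248
grasp_force: 61.1
```

Run:
```python
from h import *
s=state();print(s['tool_pos'],s['tool_rot'],s['contact_force'],s['gripper_width'],s['grasp_force'])
im=snap('wrist','w4.png')
a=snap('top','t4.png');b=snap('side','s4.png')
c=get_calibration('side');u=proj(c,(.457,.34,.02)).astype(int);ct=get_calibration('top');v=proj(ct,(.457,.34,.02)).astype(int);print(u,v)
f=lambda i,p:cv2.resize(i[max(p[1]-33,0):p[1]+33,p[0]-50:p[0]+50],None,fx=4,fy=4,interpolation=cv2.INTER_CUBIC)
x,y,z=f(a,v),f(b,u),im[120:384,180:380]
cv2.imwrite('pics/z4.png',np.vstack([np.hstack([x,y]),np.hstack([cv2.resize(im,(400,300)),cv2.resize(im[200:420,140:420],(400,300))])])[:,:,::-1])
```

```text
[0.46139547 0.3129949  0.02754966] [-1.20693293e-03  7.46023735e-01 -6.65918249e-01 -1.27915752e-04] [-0.74656097  2.29369618  4.04176321] 0.2475040261595327 61.10108099877834
[235 191] [179 220]
```

View pics/z4.png

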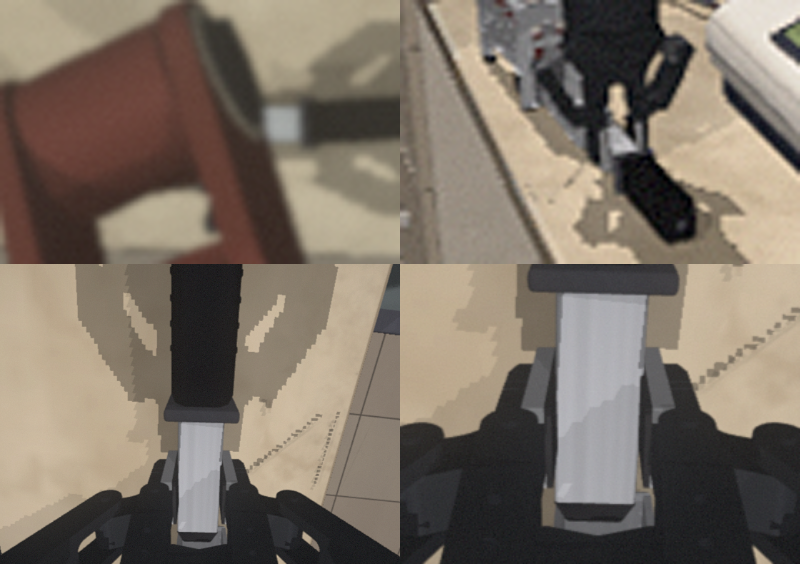

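Run:
```python
from h import *
im=cv2.imread('pics/w4.png');z=cv2.resize(im[345:415,230:330],None,fx=8,fy=8,interpolation=cv2.INTER_CUBIC)
z=np.clip(z.astype(float)*1.6,0,255);cv2.imwrite('pics/z5.png',z)
```

```text
[ WARN:0@0.201] global loadsave.cpp:1063 imwrite_ Unsupported depth image for selected encoder is fallbacked to CV_8U.
```

View pics/z5.png

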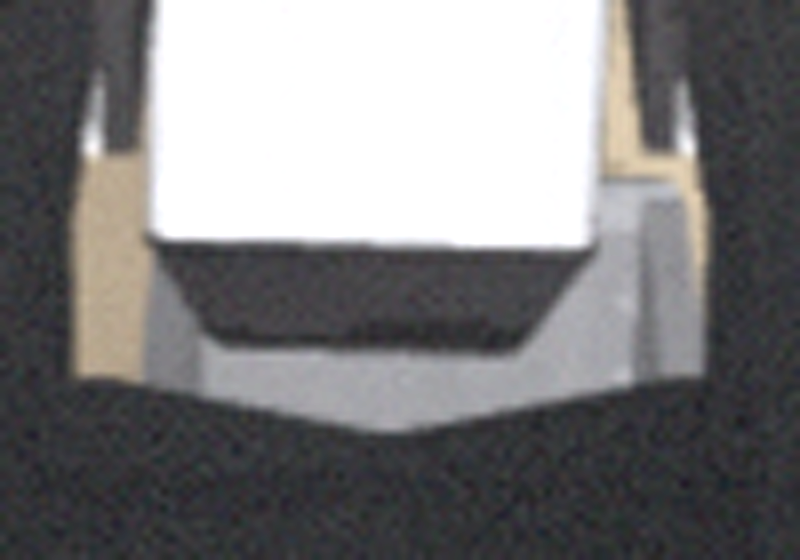

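The nose's taper base is centred at crop column 373. The neck mouth is visible beyond it, with inner walls at 200 and 640 (centre about 421), so the nose is about 2.6 mm too far left. I'll compute the gap and the offset.

Run:
```python
from h import *
from scipy.spatial.transform import Rotation as R
c=get_calibration('wrist');s=state();q=s['tool_rot'];T=R.from_quat([*q[1:],q[0]]).as_matrix()
f=lambda x,y:(230+x/8-.44,345+y/8-.44)
for n,p,z in(('mouthbot',(640,180),.002),('taper',(373,242),.028),('tipTop',(371,345),.024),('inL',(200,370),.012),('inR',(640,370),.012),('outL',(145,370),.012),('outR',(705,370),.012)):
    w=onz(c,f(*p),z);print(n,w.round(4),(T.T@(w-s['tool_pos'])).round(4))
```

```text
mouthbot [0.4433 0.3563 0.002 ] [-0.0466  0.0133  0.0256]
taper [0.4604 0.3402 0.028 ] [-0.0288 -0.002  -0.0004]
tipTop [0.4595 0.3498 0.024 ] [-0.0385 -0.0021  0.0036]
inL [0.4676 0.3634 0.012 ] [-0.051  -0.0117  0.0156]
inR [0.4434 0.3606 0.012 ] [-0.051   0.0126  0.0156]
outL [0.4706 0.3637 0.012 ] [-0.051  -0.0147  0.0156]
outR [0.4399 0.3602 0.012 ] [-0.051   0.0162  0.0156]
```

Call:
apply_moves([
  {"translation": [0, 0.027, 0], "twist": 0, "hand": 0},
  {"translation": [-0.04, -0.001, 0], "twist": 0, "hand": 0},
  {"translation": [-0.04, -0.001, 0], "twist": 0, "hand": 0},
  {"translation": [-0.03, -0.001, 0], "twist": 0, "hand": 0},
  {"translation": [-0.03, 0, 0], "twist": 0, "hand": 0},
  {"translation": [0, 0, 0], "twist": 0, "hand": 0},
])

```text
time: 8.3
tool_pos: [0.4571, 0.3228, 0.0268]
tool_rot: [0.002, 0.745, -0.667, 0.001]
contact_force: [-0.1, -3.1, 6.8]
gripper_width: 0.245
grasp_force: 59.1
```

Run:
```python
from h import *
from scipy.spatial.transform import Rotation as R
im=snap('wrist','w5.png')
s=state();q=s['tool_rot'];T=R.from_quat([*q[1:],q[0]]).as_matrix();print(s['tool_pos'],(T.T@s['contact_force']).round(1),s['ft_torque'].round(2))
z=cv2.resize(im[330:420,220:340],None,fx=6,fy=6,interpolation=cv2.INTER_CUBIC)
cv2.imwrite('pics/z6.png',np.clip(z[:,:,::-1]*1.3,0,255).astype(np.uint8))
```

```text
[0.45713368 0.32272675 0.02686239] [ 3.9  0.2 -6.5] [-0.83 -0.04  0.02]
```

Call:
apply_moves([
  {"translation": [0, 0, 0], "twist": 0, "hand": 0},
  {"translation": [0, 0, 0], "twist": 0, "hand": 0},
])

```text
time: 8.55
tool_pos: [0.4571, 0.3227, 0.0269]
tool_rot: [0.001, 0.745, -0.667, 0.001]
contact_force: [-0.1, -3.4, 6.7]
gripper_width: 0.244
grasp_force: 59.1
```

Call:
apply_moves([
  {"translation": [-0.02, 0, 0], "twist": 0, "hand": 0},
  {"translation": [0, 0, 0], "twist": 0, "hand": 0},
])

```text
time: 8.75
tool_pos: [0.4569, 0.3244, 0.0269]
tool_rot: [0.002, 0.745, -0.667, 0.001]
contact_force: [0.2, -4.8, 7.7]
gripper_width: 0.246
grasp_force: 59.2
```

Call:
apply_moves([
  {"translation": [-0.02, 0, 0], "twist": 0, "hand": 0},
  {"translation": [0, 0, 0], "twist": 0, "hand": 0},
])

```text
time: 8.95
tool_pos: [0.4569, 0.3259, 0.0271]
tool_rot: [0.002, 0.745, -0.667, 0.002]
contact_force: [-0.6, -6.8, 8.7]
gripper_width: 0.248
grasp_force: 59.3
```

Call:
apply_moves([
  {"translation": [0, 0, -0.01], "twist": 0, "hand": 0},
  {"translation": [0, 0, 0], "twist": 0, "hand": 0},
])

```text
time: 9.15
tool_pos: [0.4563, 0.3268, 0.0273]
tool_rot: [0.001, 0.745, -0.667, 0.001]
contact_force: [0.5, -6.0, 4.3]
gripper_width: 0.248
grasp_force: 58.9
```

Run:
```python
from h import *
im=snap('wrist','w6.png')
s=state();print(s['tool_pos'],s['contact_force'].round(1),s['ft_torque'].round(2))
f=lambda im:np.clip(cv2.resize(im[335:415,230:330],None,fx=4,fy=6,interpolation=cv2.INTER_CUBIC)*1.0,0,255).astype(np.uint8)
cv2.imwrite('pics/z7.png',np.hstack([f(cv2.imread('pics/w5.png')),f(im[:,:,::-1])]))
```

```text
[0.45633401 0.32690293 0.02730927] [ 0.7 -6.1  3.7] [-0.8  -0.09 -0.  ]
```

View pics/z7.png

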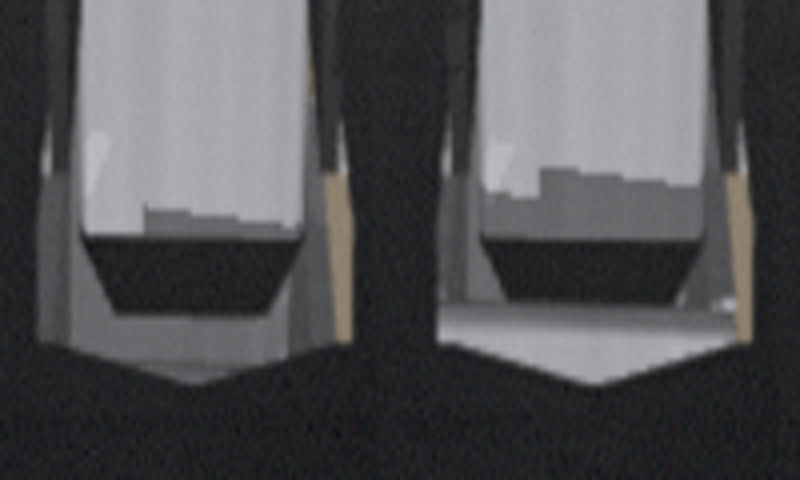

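The nose tip now passes under the neck's top edge (row 300, right panel). The neck's centre is about 0.7 mm left of the nose, so I'll correct for that and go on with the force in view.

Call:
apply_moves([
  {"translation": [0, -0.007, -0.005], "twist": 0, "hand": 0},
  {"translation": [-0.02, -0.0005, 0], "twist": 0, "hand": 0},
  {"translation": [-0.02, -0.0005, 0], "twist": 0, "hand": 0},
  {"translation": [0, 0, 0], "twist": 0, "hand": 0},
])

```text
time: 9.6
tool_pos: [0.4567, 0.3322, 0.0279]
tool_rot: [0.0, 0.745, -0.667, -0.0]
contact_force: [0.1, -0.5, 1.7]
gripper_width: 0.244
grasp_force: 58.5
```

Call:
apply_moves([
  {"translation": [-0.02, -0.0005, 0], "twist": 0, "hand": 0},
  {"translation": [-0.02, -0.0005, 0], "twist": 0, "hand": 0},
  {"translation": [0, 0, 0], "twist": 0, "hand": 0},
])

```text
time: 9.9
tool_pos: [0.4561, 0.3371, 0.0279]
tool_rot: [0.0, 0.745, -0.667, -0.0]
contact_force: [0.3, 0.1, -0.2]
gripper_width: 0.244
grasp_force: 58.5
```

Call:
apply_moves([
  {"translation": [-0.02, -0.0005, 0], "twist": 0, "hand": 0},
  {"translation": [0, 0, 0], "twist": 0, "hand": 0},
])

```text
time: 10.1
tool_pos: [0.4561, 0.339, 0.0279]
tool_rot: [0.0, 0.745, -0.667, -0.0]
contact_force: [-0.1, -0.0, -0.9]
gripper_width: 0.242
grasp_force: 58.5
```

Call:
apply_moves([
  {"translation": [-0.02, -0.0005, 0], "twist": 0, "hand": 0},
  {"translation": [0, 0, 0], "twist": 0, "hand": 0},
])

```text
time: 10.3
tool_pos: [0.4559, 0.3408, 0.028]
tool_rot: [0.0, 0.745, -0.667, -0.0]
contact_force: [0.2, -0.4, -2.0]
gripper_width: 0.238
grasp_force: 58.5
```

Call:
apply_moves([
  {"translation": [-0.015, 0, 0], "twist": 0, "hand": 0},
  {"translation": [0, 0, 0], "twist": 0, "hand": 0},
])

```text
time: 10.5
tool_pos: [0.4559, 0.3422, 0.0281]
tool_rot: [0.0, 0.745, -0.667, -0.0]
contact_force: [-0.6, 0.5, -1.6]
gripper_width: 0.247
grasp_force: 58.5
```

Call:
apply_moves([
  {"translation": [-0.01, 0, 0], "twist": 0, "hand": 0},
  {"translation": [0, 0, 0], "twist": 0, "hand": 0},
])

```text
time: 10.7
tool_pos: [0.4559, 0.3431, 0.0282]
tool_rot: [0.0, 0.745, -0.667, -0.0]
contact_force: [0.5, -0.5, -1.6]
gripper_width: 0.242
grasp_force: 58.5
```

Call:
apply_moves([
  {"translation": [-0.01, 0, 0], "twist": 0, "hand": 0},
  {"translation": [0, 0, 0], "twist": 0, "hand": 0},
])

```text
time: 10.9
tool_pos: [0.4559, 0.3442, 0.0283]
tool_rot: [-0.0, 0.745, -0.667, 0.0]
contact_force: [-0.9, -0.3, -0.8]
gripper_width: 0.243
grasp_force: 58.6
```

Call:
apply_moves([
  {"translation": [-0.01, 0, 0], "twist": 0, "hand": 0},
  {"translation": [0, 0, 0], "twist": 0, "hand": 0},
])

```text
time: 11.1
tool_pos: [0.4558, 0.3452, 0.0283]
tool_rot: [-0.0, 0.745, -0.667, 0.0]
contact_force: [0.4, 0.7, -1.5]
gripper_width: 0.246
grasp_force: 58.6
```

Call:
apply_moves([
  {"translation": [-0.01, 0, 0], "twist": 0, "hand": 0},
  {"translation": [0, 0, 0], "twist": 0, "hand": 0},
])

```text
time: 11.3
tool_pos: [0.4557, 0.346, 0.0283]
tool_rot: [0.0, 0.745, -0.667, 0.0]
contact_force: [0.4, 0.3, -1.3]
gripper_width: 0.242
grasp_force: 58.9
```

Call:
apply_moves([
  {"translation": [-0.01, 0, 0], "twist": 0, "hand": 0},
  {"translation": [0, 0, 0], "twist": 0, "hand": 0},
])

```text
time: 11.5
tool_pos: [0.4556, 0.3461, 0.0283]
tool_rot: [0.001, 0.745, -0.667, 0.001]
contact_force: [0.6, -4.6, 0.4]
gripper_width: 0.245
grasp_force: 61.3
```

Call:
apply_moves([
  {"translation": [-0.01, 0, 0], "twist": 0, "hand": 0},
  {"translation": [0, 0, 0], "twist": 0, "hand": 0},
])

```text
time: 11.7
tool_pos: [0.4556, 0.3462, 0.0283]
tool_rot: [0.002, 0.745, -0.667, 0.001]
contact_force: [-0.2, -8.7, 1.4]
gripper_width: 0.243
grasp_force: 63.5
```

Run:
```python
from h import *
from scipy.spatial.transform import Rotation as R
im=snap('wrist','w7.png');c=get_calibration('wrist')
s=state();q=s['tool_rot'];T=R.from_quat([*q[1:],q[0]]).as_matrix();print(s['tool_pos'],s['contact_force'].round(1))
print(im[340:405,277].sum(1).tolist())
for r in range(340,405,8): print(r,(T.T@(onz(c,(277,r),.032)-s['tool_pos']))[0].round(4))
```

```text
[0.45566797 0.34622127 0.02829342] [-0.  -8.2  1.9]
[259, 309, 325, 376, 448, 500, 507, 507, 504, 506, 500, 504, 509, 504, 504, 509, 504, 501, 506, 493, 497, 506, 501, 509, 497, 498, 500, 507, 502, 501, 506, 505, 495, 504, 502, 503, 500, 506, 501, 501, 502, 497, 501, 501, 502, 499, 500, 494, 500, 501, 497, 495, 491, 493, 505, 497, 499, 497, 458, 174, 103, 112, 109, 109, 121]
340 -0.0108
348 -0.0142
356 -0.0177
364 -0.0212
372 -0.0247
380 -0.0283
388 -0.0319
396 -0.0356
404 -0.0394
```

The pads now bear on the neck's mouth, with a stiff stop at 8 N and about 7 mm of each tab inside. I'll back off slightly, release, and then push from the tail with closed fingers.

Call:
apply_moves([
  {"translation": [0.02, 0, 0], "twist": 0, "hand": 0},
  {"translation": [0, 0, 0], "twist": 0, "hand": 0.4},
  {"translation": [0, 0, 0], "twist": 0, "hand": 0.6},
  {"translation": [0, 0, 0], "twist": 0, "hand": 0.8},
  {"translation": [0, 0, 0], "twist": 0, "hand": 0.8},
  {"translation": [0, 0, 0], "twist": 0, "hand": 0.8},
])

```text
time: 12.35
tool_pos: [0.4557, 0.3463, 0.0284]
tool_rot: [-0.0, 0.745, -0.667, 0.0]
contact_force: [-0.1, 0.5, 0.7]
gripper_width: 0.797
grasp_force: 0.0
```

Run:
```python
from h import *
from scipy.spatial.transform import Rotation as R
im=snap('wrist','w8.png');c=get_calibration('wrist')
s=state();q=s['tool_rot'];T=R.from_quat([*q[1:],q[0]]).as_matrix();print(s['tool_pos'],s['contact_force'].round(1),s['gripper_width'])
f=im[:,:,:].sum(2)
print('col',f[150:420:3,279].tolist())
for r in (225,250,345,355): print(r,f[r,220:340:2].tolist())
```

```text
[0.45568292 0.34622723 0.02839539] [-0.6 -0.4  0.2] 0.8014275124252881
col [82, 101, 71, 95, 97, 96, 93, 95, 115, 101, 111, 97, 112, 96, 110, 124, 164, 191, 198, 206, 189, 201, 250, 474, 501, 527, 523, 526, 530, 526, 520, 527, 528, 533, 535, 528, 527, 533, 533, 537, 539, 539, 535, 543, 537, 539, 543, 542, 538, 543, 540, 541, 541, 551, 542, 547, 547, 542, 543, 375, 379, 377, 370, 306, 396, 555, 499, 507, 505, 498, 497, 495, 498, 495, 500, 496, 497, 497, 489, 496, 492, 487, 493, 179, 122, 109, 113, 115, 99, 119]
225 [467, 466, 470, 465, 466, 470, 468, 470, 473, 468, 471, 476, 475, 455, 437, 529, 516, 524, 521, 519, 520, 515, 505, 507, 504, 515, 525, 532, 522, 521, 522, 520, 526, 520, 523, 522, 514, 516, 514, 520, 522, 503, 505, 507, 498, 431, 481, 531, 533, 530, 535, 540, 542, 539, 391, 378, 455, 549, 520, 493]
250 [463, 467, 467, 474, 472, 470, 471, 466, 469, 338, 337, 410, 326, 329, 386, 518, 531, 528, 530, 535, 526, 517, 520, 516, 516, 518, 530, 533, 525, 525, 526, 530, 534, 534, 538, 526, 520, 523, 524, 533, 526, 518, 511, 518, 518, 441, 381, 389, 535, 540, 535, 539, 544, 534, 542, 539, 544, 538, 545, 542]
345 [309, 314, 314, 319, 316, 316, 321, 318, 318, 398, 544, 558, 555, 545, 551, 531, 512, 543, 547, 544, 545, 551, 568, 560, 558, 557, 567, 568, 565, 558, 557, 526, 503, 504, 509, 505, 502, 491, 508, 506, 499, 511, 506, 491, 479, 487, 484, 477, 464, 411, 383, 388, 395, 378, 384, 386, 385, 392, 384, 384]
355 [310, 315, 310, 305, 309, 318, 324, 318, 320, 290, 467, 470, 475, 501, 503, 499, 502, 506, 503, 510, 502, 507, 512, 509, 507, 505, 506, 512, 507, 494, 501, 495, 492, 503, 513, 508, 499, 503, 506, 505, 507, 522, 520, 500, 509, 512, 513, 505, 475, 343, 387, 391, 386, 389, 386, 381, 384, 384, 377, 379]
```

Call:
apply_moves([
  {"translation": [0, 0, -0.3], "twist": 0, "hand": 0.8},
  {"translation": [0, 0, -0.3], "twist": 0, "hand": 0.6},
  {"translation": [0.4, 0.01, 0], "twist": 0, "hand": 0.3},
  {"translation": [0.4, 0.01, 0], "twist": 0, "hand": 0},
  {"translation": [0.4, 0.01, 0], "twist": 0, "hand": 0},
  {"translation": [0.45, 0.01, 0], "twist": 0, "hand": 0},
  {"translation": [0, 0, 0], "twist": 0, "hand": 0},
  {"translation": [0, 0, 0], "twist": 0, "hand": 0},
])

```text
time: 13.2
tool_pos: [0.4702, 0.181, 0.0884]
tool_rot: [-0.0, 0.745, -0.667, -0.0]
contact_force: [-0.5, 0.3, -0.2]
gripper_width: 0.002
grasp_force: 0.0
```

Run:
```python
from h import *
from scipy.spatial.transform import Rotation as R
s=state();q=s['tool_rot'];T=R.from_quat([*q[1:],q[0]]).as_matrix();print(s['time'],s['tool_pos'],s['gripper_width'])
loc=lambda w:(T.T@(np.array(w)-s['tool_pos'])).round(4)
im=snap('wrist','w9.png');c=get_calibration('wrist')
for q in ('handle','carrier'):
  for r in recognise('wrist',q)[:1]: print(q,r['score'],np.round(r['point'],3),loc(r['point']))
for r in regions_of('wrist','handle')[:1]:
    m=r['pixels'];ys,xs=np.nonzero(m);print(r['score'],ys.min(),ys.max(),xs.min(),xs.max())
    for row in range(ys.min()+2,ys.max(),15):
        k=xs[ys==row];print(row,k.min(),k.max(),loc(onz(c,(k.mean(),row),.034))[:2])
```

```text
13.2 [0.47020872 0.18102878 0.08844823] 0.0016487523869352732
handle 0.87 [0.46  0.257 0.038] [-0.077   0.0014  0.0508]
0.88 269 398 256 286
271 256 260 [-0.0126 -0.0116]Traceback (most recent call last):
  File "<stdin>", line 11, in <module>
    return umr_minimum(a, axis, None, out, keepdims, initial, where)
ValueError: zero-size array to reduction operation minimum which has no identity
```

Call:
apply_moves([
  {"translation": [0, 0, 0.3], "twist": 0, "hand": 0},
  {"translation": [0, 0, 0.3], "twist": 0, "hand": 0},
  {"translation": [-0.05, 0, 0], "twist": 0, "hand": 0},
  {"translation": [-0.04, 0, 0], "twist": 0, "hand": 0},
  {"translation": [-0.03, 0, 0], "twist": 0, "hand": 0},
  {"translation": [0, 0, 0], "twist": 0, "hand": 0},
])

```text
time: 14.0
tool_pos: [0.4699, 0.1945, 0.0301]
tool_rot: [-0.001, 0.746, -0.666, 0.001]
contact_force: [0.5, -0.5, 0.2]
gripper_width: 0.003
grasp_force: 0.0
```

Call:
apply_moves([
  {"translation": [-0.03, 0, 0], "twist": 0, "hand": 0},
  {"translation": [-0.02, 0, 0], "twist": 0, "hand": 0},
  {"translation": [0, 0, 0], "twist": 0, "hand": 0},
])

```text
time: 14.3
tool_pos: [0.4689, 0.1985, 0.0293]
tool_rot: [-0.0, 0.745, -0.667, 0.001]
contact_force: [-0.2, -5.1, 3.1]
gripper_width: 0.001
grasp_force: 2.1
```

Call:
apply_moves([
  {"translation": [-0.02, 0, 0], "twist": 0, "hand": 0},
  {"translation": [-0.02, 0, 0], "twist": 0, "hand": 0},
  {"translation": [0, 0, 0], "twist": 0, "hand": 0},
])

```text
time: 14.6
tool_pos: [0.4686, 0.2023, 0.0292]
tool_rot: [-0.0, 0.745, -0.667, 0.001]
contact_force: [0.7, -5.2, 2.7]
gripper_width: -0.001
grasp_force: 2.5
```

Call:
apply_moves([
  {"translation": [-0.03, -0.001, 0], "twist": 0, "hand": 0},
  {"translation": [-0.03, -0.001, 0], "twist": 0, "hand": 0},
  {"translation": [-0.03, -0.001, 0], "twist": 0, "hand": 0},
  {"translation": [0, 0, 0], "twist": 0, "hand": 0},
])

```text
time: 15.0
tool_pos: [0.4679, 0.2114, 0.0292]
tool_rot: [-0.001, 0.745, -0.667, 0.001]
contact_force: [0.9, -4.1, 3.1]
gripper_width: -0.003
grasp_force: 2.3
```

Call:
apply_moves([
  {"translation": [-0.03, -0.001, 0], "twist": 0, "hand": 0},
  {"translation": [-0.03, -0.001, 0], "twist": 0, "hand": 0},
  {"translation": [-0.03, -0.001, 0], "twist": 0, "hand": 0},
  {"translation": [0, 0, 0], "twist": 0, "hand": 0},
])

```text
time: 15.4
tool_pos: [0.4671, 0.2204, 0.0291]
tool_rot: [-0.0, 0.745, -0.667, 0.001]
contact_force: [1.4, -4.8, 3.4]
gripper_width: 0.0
grasp_force: 2.3
```

Call:
apply_moves([
  {"translation": [-0.03, -0.001, 0], "twist": 0, "hand": 0},
  {"translation": [-0.03, -0.001, 0], "twist": 0, "hand": 0},
  {"translation": [0, 0, 0], "twist": 0, "hand": 0},
])

```text
time: 15.7
tool_pos: [0.4666, 0.2264, 0.0291]
tool_rot: [-0.0, 0.745, -0.667, 0.001]
contact_force: [0.3, -4.6, 3.2]
gripper_width: 0.0
grasp_force: 2.4
```

Call:
apply_moves([
  {"translation": [-0.03, -0.001, 0], "twist": 0, "hand": 0},
  {"translation": [-0.02, -0.001, 0], "twist": 0, "hand": 0},
  {"translation": [0, 0, 0], "twist": 0, "hand": 0},
])

```text
time: 16.0
tool_pos: [0.4662, 0.2313, 0.029]
tool_rot: [-0.0, 0.745, -0.667, 0.001]
contact_force: [0.3, -4.9, 4.0]
gripper_width: -0.004
grasp_force: 2.5
```

Call:
apply_moves([
  {"translation": [-0.02, -0.001, 0], "twist": 0, "hand": 0},
  {"translation": [-0.02, 0, 0], "twist": 0, "hand": 0},
  {"translation": [0, 0, 0], "twist": 0, "hand": 0},
])

```text
time: 16.3
tool_pos: [0.4659, 0.2348, 0.029]
tool_rot: [0.0, 0.745, -0.667, 0.001]
contact_force: [1.7, -6.7, 4.8]
gripper_width: 0.0
grasp_force: 3.5
```

Call:
apply_moves([
  {"translation": [-0.02, 0, 0], "twist": 0, "hand": 0},
  {"translation": [0, 0, 0], "twist": 0, "hand": 0},
])

```text
time: 16.5
tool_pos: [0.4657, 0.2367, 0.0291]
tool_rot: [0.0, 0.745, -0.667, 0.001]
contact_force: [0.7, -7.5, 4.7]
gripper_width: -0.004
grasp_force: 3.9
```

Call:
apply_moves([
  {"translation": [-0.02, 0, 0], "twist": 0, "hand": 0},
  {"translation": [0, 0, 0], "twist": 0, "hand": 0},
])

```text
time: 16.7
tool_pos: [0.4654, 0.239, 0.029]
tool_rot: [-0.0, 0.745, -0.667, 0.001]
contact_force: [0.8, -6.0, 4.0]
gripper_width: 0.002
grasp_force: 3.0
```

Call:
apply_moves([
  {"translation": [-0.01, 0, 0], "twist": 0, "hand": 0},
  {"translation": [0, 0, 0], "twist": 0, "hand": 0},
])

```text
time: 16.9
tool_pos: [0.4653, 0.24, 0.029]
tool_rot: [-0.0, 0.745, -0.667, 0.001]
contact_force: [0.6, -5.6, 4.0]
gripper_width: -0.0
grasp_force: 3.1
```

Call:
apply_moves([
  {"translation": [-0.01, 0, 0], "twist": 0, "hand": 0},
  {"translation": [0, 0, 0], "twist": 0, "hand": 0},
])

```text
time: 17.1
tool_pos: [0.4652, 0.2407, 0.029]
tool_rot: [0.0, 0.745, -0.667, 0.001]
contact_force: [1.3, -7.6, 4.1]
gripper_width: -0.002
grasp_force: 3.5
```

Call:
apply_moves([
  {"translation": [-0.01, 0, 0], "twist": 0, "hand": 0},
  {"translation": [0, 0, 0], "twist": 0, "hand": 0},
])

```text
time: 17.3
tool_pos: [0.4652, 0.2408, 0.0291]
tool_rot: [0.001, 0.746, -0.666, 0.002]
contact_force: [1.1, -10.0, 5.8]
gripper_width: -0.002
grasp_force: 5.5
```

Call:
apply_moves([
  {"translation": [0.03, 0, 0], "twist": 0, "hand": 0},
  {"translation": [0.2, 0, 0], "twist": 0, "hand": 0},
  {"translation": [0.1, 0, -0.3], "twist": 0, "hand": 0},
  {"translation": [0, 0, -0.4], "twist": 0, "hand": 0},
  {"translation": [-0.3, 0, -0.4], "twist": 0, "hand": 0},
  {"translation": [-0.4, 0, -0.2], "twist": 0, "hand": 0},
  {"translation": [-0.4, 0, 0], "twist": 0, "hand": 0.5},
  {"translation": [-0.4, 0, 0], "twist": 0, "hand": 1},
])

```text
time: 18.1
tool_pos: [0.4512, 0.3611, 0.1597]
tool_rot: [-0.002, 0.745, -0.667, -0.001]
contact_force: [-0.0, 1.1, -0.4]
gripper_width: 0.33
grasp_force: 0.0
```

Call:
apply_moves([
  {"translation": [-0.2, 0, -0.2], "twist": 0, "hand": 1},
  {"translation": [0, 0, 0], "twist": 0, "hand": 1},
  {"translation": [0, 0, 0], "twist": 0, "hand": 1},
  {"translation": [0, 0, 0], "twist": 0, "hand": 1},
])

```text
time: 18.5
tool_pos: [0.4487, 0.3776, 0.1771]
tool_rot: [0.001, 0.745, -0.667, -0.0]
contact_force: [-0.3, -0.2, -0.7]
gripper_width: 0.99
grasp_force: 0.0
```

Run:
```python
from h import *
im=snap('wrist','w10.png');c=get_calibration('wrist');s=state();print(s['time'],s['tool_pos'],s['contact_force'].round(1))
for q in ('handle','carrier','tab_left','tab_right'):
  print(q,[(round(r['score'],2),np.round(r['point'],4).tolist()) for r in recognise('wrist',q)[:2]])
for q in ('handle','tab_left','tab_right'):
  for r in regions_of('wrist',q)[:1]:
    ys,xs=np.nonzero(r['pixels']);print(q,r['score'],len(xs),ys.min(),ys.max(),xs.min(),xs.max())
    if len(xs)<800: print(onz(c,(xs.min(),ys.mean()),.02).round(4),onz(c,(xs.max(),ys.mean()),.02).round(4),onz(c,(xs.mean(),ys.min()),.02).round(4),onz(c,(xs.mean(),ys.max()),.02).round(4))
```

```text
18.55 [0.44872237 0.37734989 0.17703203] [ 0.1 -0.8 -0.2]
handle [(0.8, [0.4583, 0.3008, 0.0363])]
carrier [(0.64, [0.4504, 0.4532, 0.0659])]
tab_left []
tab_right []
handle 0.95 7054 7 174 247 295
tab_right 0.33 6752 7 173 248 295
```

Run:
```python
from h import *
im=cv2.imread('pics/w10.png').astype(float).sum(2);c=get_calibration('wrist')
g=cv2.Sobel(im,cv2.CV_64F,1,0,ksize=3)
m=proj(c,(.4556,.3583,.032));print('mouth px',m)
print('col',im[140:200,round(m[0])].astype(int).tolist())
r0=int(m[1])
for r in range(r0-14,r0+90,4):
    a=onz(c,(0,r),.017)[1];row=im[r,int(m[0])-36:int(m[0])+37:2].astype(int);print(r,round(a,3),*row)
```

```text
mouth px [274.21467092 173.32198957]
col [125, 125, 132, 138, 130, 114, 122, 120, 126, 115, 121, 124, 125, 136, 124, 127, 122, 118, 118, 122, 117, 133, 123, 152, 192, 215, 232, 232, 227, 233, 226, 241, 277, 298, 361, 430, 459, 461, 455, 466, 453, 455, 457, 456, 448, 456, 457, 458, 456, 454, 463, 457, 463, 458, 461, 457, 456, 460, 460, 460]
159 0.373 405 410 374 280 281 286 191 151 127 115 124 125 125 133 122 124 125 130 122 127 114 129 112 112 112 129 155 153 267 337 333 334 328 380 462 457 458
163 0.376 406 404 374 280 288 214 172 181 168 173 166 165 168 161 162 163 166 164 152 169 157 153 159 145 163 151 166 145 177 328 329 329 327 369 460 453 456
167 0.379 416 410 375 271 282 208 229 233 235 224 222 219 231 226 209 221 226 230 232 225 234 237 231 231 229 229 231 227 208 299 333 340 337 465 469 462 458
171 0.382 276 287 294 282 288 264 263 232 218 221 247 261 238 238 237 247 243 247 241 249 235 242 237 235 226 238 238 219 269 339 343 334 329 344 339 373 441
175 0.386 283 280 293 283 292 288 290 320 458 461 452 441 447 454 446 443 442 425 430 420 417 413 407 402 403 380 388 381 370 
[... 2649 characters left out ...]
 331 318 339 330 332 344 332 340 342 338 346 341 337 340 336 338 335
247 0.445 294 293 298 293 295 291 287 288 326 331 333 335 339 486 478 432 328 332 321 334 333 315 332 338 331 339 335 344 345 345 342 345 335 344 340 339 332
251 0.449 285 294 291 282 289 292 291 285 320 329 329 328 376 484 330 323 336 335 334 335 326 320 332 334 329 339 326 334 335 339 337 340 335 337 337 331 327
255 0.453 293 293 304 287 291 279 291 292 322 321 332 329 379 454 330 326 331 334 331 332 335 326 332 338 322 336 323 344 331 334 338 337 327 321 332 323 329
259 0.456 292 287 289 293 293 286 294 282 326 322 331 325 333 325 328 323 333 327 326 338 325 320 338 332 327 340 324 333 333 322 330 334 322 335 325 330 333
```

Run:
```python
from h import *
im=cv2.imread('pics/w10.png').astype(float).sum(2);c=get_calibration('wrist')
for r in range(195,250,3): print(r,im[r,244:258].astype(int).tolist(),im[r,286:302].astype(int).tolist())
for n,p in dict(tabLf=(.4517+.016,.404-.008,.022),tabLb=(.4517+.016,.412,.022),tabRf=(.4517-.016,.396,.022)).items(): print(n,proj(c,p))
```

```text
195 [278, 286, 279, 277, 288, 279, 274, 275, 265, 311, 339, 330, 328, 324] [338, 326, 327, 338, 335, 330, 325, 325, 349, 345, 342, 338, 337, 338, 333, 346]
198 [272, 279, 272, 295, 288, 285, 286, 276, 269, 310, 337, 319, 323, 329] [342, 330, 332, 338, 335, 335, 322, 317, 343, 340, 347, 336, 342, 342, 336, 336]
201 [279, 282, 280, 290, 284, 282, 290, 277, 268, 315, 329, 333, 329, 328] [331, 331, 331, 327, 340, 336, 328, 325, 341, 345, 345, 337, 345, 340, 342, 339]
204 [281, 286, 289, 290, 272, 297, 287, 285, 271, 307, 327, 334, 320, 325] [339, 336, 336, 335, 338, 341, 328, 326, 339, 345, 342, 343, 342, 341, 344, 342]
207 [285, 285, 290, 291, 294, 288, 287, 282, 277, 310, 330, 331, 327, 331] [339, 337, 330, 343, 342, 338, 323, 329, 337, 344, 349, 342, 340, 344, 343, 338]
210 [293, 290, 295, 292, 284, 291, 294, 282, 275, 307, 334, 329, 332, 325] [339, 330, 331, 340, 339, 332, 330, 333, 348, 341, 345, 347, 350, 334, 344, 346]
213 [294, 286, 287, 298, 290, 289, 290, 277, 273, 315, 324, 321, 331, 319] [329, 333, 337, 334, 343, 328, 334, 346, 348, 344, 348, 341, 343, 348, 343, 341]
216 [295
[... 1265 characters left out ...]
299, 286, 289, 284, 284, 325, 331, 331, 326, 316] [332, 335, 346, 339, 333, 336, 339, 336, 341, 342, 349, 341, 333, 343, 341, 334]
243 [295, 293, 288, 294, 293, 299, 290, 280, 287, 320, 325, 328, 331, 330] [332, 331, 344, 334, 332, 326, 340, 346, 342, 342, 338, 343, 346, 337, 341, 342]
246 [294, 292, 289, 290, 287, 296, 286, 285, 282, 327, 327, 329, 326, 332] [329, 331, 337, 340, 335, 326, 337, 337, 338, 343, 340, 340, 344, 340, 343, 346]
249 [293, 287, 292, 297, 281, 298, 291, 277, 290, 327, 327, 328, 328, 333] [331, 336, 343, 332, 322, 318, 342, 342, 340, 331, 343, 340, 342, 342, 342, 334]
tabLf [253.51734293 216.97286356]
tabLb [251.65492883 236.30601171]
tabRf [294.73050656 221.31750545]
```

One tab shows clearly through its window at the predicted pixels (rows 215–235, column 251). I'll move the camera sideways to check the other.

Call:
apply_moves([
  {"translation": [0, 0.35, -0.2], "twist": 0, "hand": 1},
  {"translation": [0, 0.35, -0.2], "twist": 0, "hand": 1},
  {"translation": [0, 0, 0], "twist": 0, "hand": 1},
  {"translation": [0, 0, 0], "twist": 0, "hand": 1},
])

```text
time: 19.3
tool_pos: [0.3796, 0.371, 0.2191]
tool_rot: [-0.001, 0.746, -0.666, 0.0]
contact_force: [0.3, 0.6, -0.3]
gripper_width: 1.001
grasp_force: 0.0
```

Run:
```python
from h import *
im=snap('wrist','w11.png');c=get_calibration('wrist');f=im.astype(int).sum(2);print(state()['tool_pos'])
a=proj(c,(.4357,.396,.022));b=proj(c,(.4357,.412,.022));print(a,b)
for r in range(int(a[1])-16,int(b[1])+16,3): print(r,f[r,int(a[0])-14:int(a[0])+14].tolist())
```

```text
[0.37977618 0.37073748 0.21825454]
[213.23428998 206.39571164] [212.13436405 223.60115072]
190 [336, 348, 352, 359, 351, 352, 348, 359, 353, 341, 319, 247, 244, 238, 239, 272, 333, 359, 356, 360, 354, 358, 352, 362, 353, 354, 361, 355]
193 [338, 339, 355, 349, 348, 343, 350, 354, 350, 341, 311, 266, 237, 253, 240, 271, 330, 354, 359, 357, 349, 362, 359, 353, 354, 356, 350, 357]
196 [337, 352, 348, 367, 344, 349, 345, 350, 349, 347, 309, 263, 252, 240, 245, 268, 332, 360, 355, 360, 359, 364, 347, 357, 359, 353, 359, 351]
199 [340, 344, 353, 359, 352, 347, 343, 353, 354, 339, 320, 264, 238, 235, 244, 281, 329, 353, 354, 352, 353, 356, 356, 360, 357, 362, 355, 354]
202 [335, 345, 352, 358, 355, 346, 348, 351, 355, 343, 312, 235, 203, 151, 201, 273, 323, 353, 357, 361, 357, 360, 361, 362, 360, 352, 366, 352]
205 [337, 344, 347, 354, 357, 353, 348, 348, 357, 344, 326, 263, 207, 162, 183, 261, 319, 357, 355, 359, 355, 355, 356, 360, 353, 357, 358, 356]
208 [340, 338, 342, 359, 355, 345, 346, 347, 349, 350, 314, 264, 213, 160, 184, 260, 317, 363, 351, 362, 352, 356, 362, 352, 358, 357, 359,
[... 755 characters left out ...]
 349, 342, 343, 347, 344, 350, 337, 295, 239, 238, 241, 241, 266, 320, 361, 355, 359, 359, 352, 355, 358, 353, 351, 355]
229 [338, 337, 339, 349, 353, 344, 348, 345, 350, 353, 365, 362, 258, 227, 231, 250, 274, 346, 356, 367, 355, 354, 353, 343, 353, 353, 356, 358]
232 [343, 338, 336, 338, 353, 344, 338, 344, 354, 353, 331, 307, 257, 238, 238, 245, 266, 341, 358, 358, 352, 355, 356, 351, 355, 343, 354, 354]
235 [340, 336, 335, 337, 360, 350, 345, 338, 352, 355, 342, 315, 259, 242, 235, 243, 272, 341, 358, 353, 349, 351, 351, 352, 354, 349, 351, 347]
238 [350, 337, 336, 335, 350, 349, 338, 345, 349, 352, 355, 311, 249, 238, 235, 241, 267, 323, 344, 338, 345, 347, 345, 340, 341, 339, 342, 339]
```

```bash
python3 -c "
from plant import *
print(job_done())"
```

```text
the job is handed in; nothing more can be done
None
```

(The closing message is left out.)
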